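Raise the card-photo camera and hold it up

ROBOT

A 6-joint arm with a two-finger parallel gripper is mounted at the origin on the work surface. World frame = base frame: x ahead of the robot, y to its left, z up, the work surface at z = 0. Lengths are in m, angles in degrees, forces in N, time in s.
With the tool pointing down it reaches from about 0.25 to 0.725 m from the base axis. Payload 9.7 kg.
Tool frame: the origin (TCP) lies midway between the tips of the shut fingers; the grasp point (between the pads) lies 19 mm behind it (bot.pinch_z is the distance from the TCP to the grasp point, in m); z points along the fingers, y is the line along which they close (so a half turn about z gives the same grasp; the last joint's range is limited). The gripper opens to 85 mm and grips with 20 to 120 N. Pads are 22 mm wide; open, the fingers measure 114 mm over their backs; the gripper's body (76 mm by 85 mm) begins 54 mm behind the grasp point. The pads swing forward as they close: fully open they stand 13 mm farther back than shut.
Start: joints at [-73.568, 4.979, 10.078, 95.1, 0, 90], TCP at [0.156, -0.528, 0.231] pointing down, gripper open.
Joint ranges: [-179.16, 179.16], [-48.56, 103.87], [-65.8, 70.77], [-126.05, 130.52], [-82.76, 87.17], [-180, 180]. Speed limits (degrees/s): [127.2, 127.2, 147.25, 180, 180, 180].

INTERFACE

Orientations are given as [roll, pitch, yaw] about the fixed x, y, z axes, in that order (R = Rz(yaw) Ry(pitch) Rx(roll)).
In Python, from workcell import sensors, camera, ticket, bot gives the robot as it stands.
- The arm moves only by the shell command python3 -m handwheel 'ROWS' [FORCE]. ROWS is a JSON object of lists of equal length, an entry for each row: "gripper": the opening, from -1 (shut) to 1 (fully open); "slide": the shift along the tool's x, y, z in mm, a list of three; "yaw": the turn about the tool's z in rad. A call has 1 to 8 rows; each row shifts and turns the commanded pose from where the row before left it, along the tool's axes as they then stand; what a row does not reach is not made up. A row lasts 1/12 s, in which the tool goes at most 41.7 mm and 7.16 degrees, less where a joint would pass 70% of its speed; a pose out of reach is approached as far as the arm can. A call is refused whole if a number of a shift passes 41.7 or a number of a turn 0.125, either way. A call with a gripper value outside its range is refused whole. The fingers move at their own pace and stop on an object; FORCE is the grip in N (left out, the last holds). Time passes only in rows, so rows that do not move let the fingers close. It gives the time, the measured TCP pose, the force, the opening and the grip force at its end, in the units of the state.
- sensors.get_obs(): the state, without advancing time (a new reading comes with each control period).
- camera(name): name is "scene" or "top" or "wrist"; returns a dict with "img" (384x512x3 uint8, red, green, blue), "fx", "fy", "cx", "cy" (pixels), "R" (3x3) and "t" (3): a world point X has camera coordinates R X + t. Camera axes: x right, y down, z forward; pixel columns grow to the right and rows downward; lengths in m; the calibration is good to about 2 mm. The wrist camera is an equidistant fisheye: a pixel r from the principal point sees the ray r / f radians off the axis. A picture is of the moment at which its call begins. There is no depth.
- ticket.job_done(): hands the job in; it is judged then, once.
The state is a dict: "time": time; "q": joint angles; "qd": joint speeds; "joint_efforts": joint torques, N m; "ee_pos": TCP position; "tcp_rot": TCP orientation; "wrist_force": force on the tool from outside, world axes, zero at the start; "torque": the same for the moment, N m; "opening": finger opening in m; "grasp_force": force on a finger pad.
Only numpy, scipy, OpenCV 4.12 (cv2) and the standard library are available. Lean on these libraries where they do the work, as an engineer would, in place of code of your own. Each camera call takes 0.05 s, during which the arm holds its last target. There are 200 camera calls.

TASK

The shop wants a picture of the card on the mat: pull the orange lock plug up out of the camera stand's foot and put it in the blue tray. Then squeeze the red release button on the camera head, keep it squeezed while you pull the column up past its first stop to the second stop, and finish while holding it there, button still squeezed. Leave the card box, the stamp and the jar alone.

Things in the scene. Friction and masses are not known exactly. Their poses are not given: they have to be found in the camera images.
- stand: Photo stand, fixed: grey foot plate 185 x 100 x 12 mm, on it a grey ridge 50 mm wide, top 50 mm above the counter; an aluminium tube 35 mm across with a 40 mm collar, 138 mm high; a thin mat with a card. Origin on the counter under the column's axis, z up, x from the column to camera and mat (-x: the lock plug), y across the ridge, +y the release button's side. Place and yaw (up to 30 deg) vary.
- socket (a point): Centre of the mouth of the lock socket, level with the ridge's top (50 mm above the counter), 100 mm from the column's axis along the stand's -x. A square hole 14 mm wide, 38 mm deep.
- plug: Lock plug, about 60 g: orange 26 mm cube cap on a square steel shank 12 mm wide, 34 mm long. Origin at the shank's foot, z towards the cap, whose centre is at z = 47 mm. Starts upright, home in the socket, cap resting on the ridge, faces square with the stand. A sprung ball in a groove holds it: about 10 to 20 N straight up, clear after 34 mm. While it is in, the column is locked.
- plug_mid (a point): Point in the plug's shank just under the cap, 35 mm from the foot of the shank, on its axis; 25 mm from the end of the cap.
- tray: Blue open tray, fixed to the counter, 140 x 140 mm, walls 4 mm thick and 30 mm high, floor 4 mm thick. Origin under its centre on the counter, axes along its sides. It stands to the left or to the right; the plug may lie in it any way round.
- head: Black block on top of the column, to be gripped: 30 (x) x 30 (y) x 40 (z) mm, origin at its centre, 165 mm above the counter when down, axes as the stand's. The red release button stands 5 mm out of the centre of its +y face. An arm to +x carries the black camera (90 mm wide along y, 65 to 101 mm out, top 18 mm above the origin). Nothing is above it. Column, head and camera weigh 0.3 to 0.5 kg.
- column (a joint): How far the column is pulled up, m: 0 down, 0.05 first stop, 0.10 second stop, a hard end. With the button out it is locked at 0 and catches again at about 0.05; with the button held in it runs freely past the first stop (3 to 5 N to lift). No catch at the second stop: let go, it sinks back to the first.
- release (a joint): How far the red release button (14 x 22 mm, sprung, about 4 N) is pressed into the head, m: 0 out, 0.005 flush with the face. It frees the column from about 0.003. A gripper closing on the head along y, one pad over the button and one on the face across from it, presses it flush by itself.
- card_box: Bystander: black open box 130 x 120 x 50 mm full of upright cards, about 75 mm high, loose, origin under its centre. It stands across from the tray, on the other side.
- stamp: Bystander: wooden hand stamp, 42 mm across, 69 mm high, loose, origin under its centre.
- jar: Bystander: amber jar with a white cap, 48 mm across, 60 mm high, loose, origin under its centre.
Mind the look-alikes: they are no part of the job. There is more than one size of the plug; the one meant has the size given above. Leave any yellow look-alike of the tray alone.

How it is judged (in metres and radians):
On the way, in this order (a step that is already met when the one before it is completed fails the run):
1. the lock plug is pulled clear of its socket, the column still down (z of plug in the frame of socket above 0.003 m and value of joint column below 0.01 m), for 0.05 s.
2. the plug lies in the blue tray, let go (x of plug_mid in the frame of tray between -0.07 and 0.07 m and y of plug_mid in the frame of tray between -0.07 and 0.07 m and height (world z) of plug_mid below 0.06 m and contact force between the fingers and plug below 0.1 N and linear speed of plug below 0.05 m/s and value of joint column below 0.01 m), for 0.2 s.
3. the release is squeezed and the column is on its way up past the first stop, in the grip (value of joint release above 0.0025 m and value of joint column above 0.058 m and contact force between the fingers and head above 2 N), for 0.05 s.
At the end, for the whole second after the job is handed in: Through the last second the fingers grip the camera head (over 2 N) with the release pressed more than 2.5 mm, the column is still and within 7 mm of the second stop, and the plug lies in the tray (its middle within the tray's outline and below 60 mm) (value of joint column above 0.093 m and value of joint release above 0.0025 m and contact force between the fingers and head above 2 N and velocity of joint column between -0.02 and 0.02 m/s and x of plug_mid in the frame of tray between -0.07 and 0.07 m and y of plug_mid in the frame of tray between -0.07 and 0.07 m and height (world z) of plug_mid below 0.06 m); the arm keeps its last pose, push and grip.
It fails at once if the card box is shifted by more than 30 mm or tipped (distance of card_box from where it was at the start of the episode above 0.03 m or angle between card_box's own z axis and vertical above 0.3 rad).
It fails at once if the stamp is shifted by more than 30 mm or tipped over (distance of stamp from where it was at the start of the episode above 0.03 m or angle between stamp's own z axis and vertical above 0.5 rad).
It fails at once if the jar is shifted by more than 30 mm or tipped over (distance of jar from where it was at the start of the episode above 0.03 m or angle between jar's own z axis and vertical above 0.5 rad).
It also fails if it takes over 51 s, if anything falls off the work surface, if the arm or the gripper's body presses on something with over 40 N, if the wrist force passes 120 N, or if a joint passes its speed limit or range.

## Working session

There is one attempt and no reset: what is moved stays moved. The work goes in short steps, Python scripts to look and compute and a shell command to move; the robot and the scene stay as the last step left them, time stands still between calls to the robot, and variables do not carry over. Pictures are saved under pics/ and viewed, at most 10 in all, crops included, and the job is handed in when it is done.

```bash
mkdir -p pics; ls
python3 - <<'E'
from workcell import sensors,camera,bot
import cv2,numpy as np
for n in("scene","top"):
    c=camera(n);cv2.imwrite(f"pics/{n}0.png",c["img"][:,:,::-1]);np.savez(f"{n}0.npz",**c)
    print(n,c["fx"],c["cx"],c["cy"],np.round(c["R"],3).tolist(),c["t"])
o=sensors.get_obs();print(o["time"],o["ee_pos"],o["tcp_rot"],o["opening"],bot.pinch_z)
E
```

```text
pics
scene 486.6168447803833 256.59432634787635 182.32897896882022 [[0.7, 0.714, 0.005], [0.533, -0.517, -0.67], [-0.476, 0.472, -0.742]] [-0.29606017 -0.13834429  1.49007467]
top 407.2472765394725 252.3507163679236 189.2398908229605 [[0.018, -1.0, -0.005], [-0.99, -0.017, -0.141], [0.141, 0.007, -0.99]] [0.00431293 0.45719197 1.18174716]
0.1 [ 0.15553828 -0.52733436  0.230616  ] [-1.79928866e+02 -2.30151098e-04  1.64311196e+01] 0.08534843346265955 0.0187
```

View pics/scene0.png

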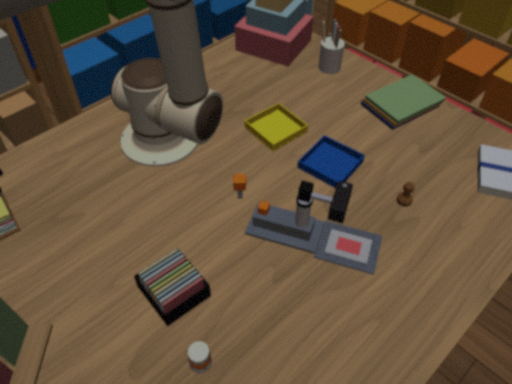

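View pics/top0.png

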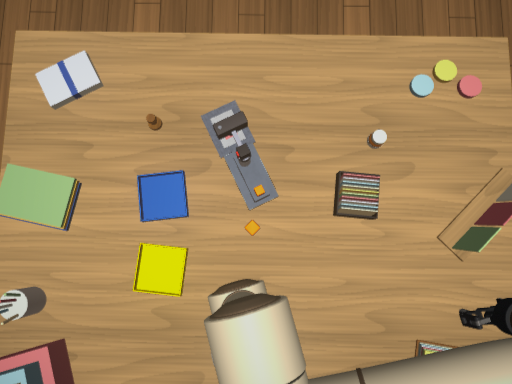

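The scene view shows two orange plugs. One sits on the stand's ridge (scene 264,208; top 259,190), and a loose one stands on the counter (scene 240,182; top 252,228). The blue tray is at top (163,196) and the yellow look-alike at (161,270). The camera head is at top (243,152), the card box at (358,195), the stamp at (154,122) and the jar at (378,138). The one meant should be the plug home in the socket. I'll measure both plugs and confirm with a crop.

```bash
cat > h.py <<'E'
import numpy as np,cv2
def load(n): return dict(np.load(n+".npz"))
def ray(c,u,v,fish=False):
    d=np.array([(u-c["cx"])/c["fx"],(v-c["cy"])/c["fy"],1.])
    if fish:
        r=np.hypot(d[0],d[1]); d=np.array([d[0]/r*np.sin(r),d[1]/r*np.sin(r),np.cos(r)])
    d=c["R"].T@d; return -c["R"].T@c["t"],d/np.linalg.norm(d)
def plane(c,u,v,z,fish=False):
    o,d=ray(c,u,v,fish); return o+d*(z-o[2])/d[2]
def tri(*rs):
    A=sum(np.eye(3)-np.outer(d,d) for o,d in rs); b=sum((np.eye(3)-np.outer(d,d))@o for o,d in rs)
    p=np.linalg.solve(A,b); return p,[float(np.linalg.norm(np.cross(p-o,d))) for o,d in rs]
def blobs(img,lo,hi,amin=15):
    m=cv2.inRange(cv2.cvtColor(img,cv2.COLOR_RGB2HSV),lo,hi)
    n,l,s,ce=cv2.connectedComponentsWithStats(m)
    return [(ce[i],s[i],np.uint8(l==i)*255) for i in range(1,n) if s[i][4]>=amin]
ORANGE=((8,150,120),(20,255,255)); BLUE=((105,150,60),(125,255,255))
E
python3 - <<'E'
from h import *
S,T=load("scene0"),load("top0")
for n,c in(("s",S),("t",T)):
    for ce,s,m in blobs(c["img"],*ORANGE): 
        if n=="t" or s[4]<400: print(n,"orange",ce.round(1),s)
    for ce,s,m in blobs(c["img"],*BLUE,300):
        k=max(cv2.findContours(m,0,2)[0],key=cv2.contourArea);r=cv2.minAreaRect(k)
        print(n,"blue",ce.round(1),s,r)
a=cv2.resize(S["img"][150:260,200:390],None,fx=4,fy=4,interpolation=2)
cv2.imwrite("pics/crop1.png",cv2.vconcat([a])[:,:,::-1])
E
```

```text
s orange [505.2  71.2] [494  59  18  23 229]
s orange [239.3 178. ] [233 174  14   9 122]
s orange [263.5 204.8] [258 201  12   9  80]
s blue [330.8 161.4] [ 299  140   64   43 1414] ((330.85321044921875, 158.8440399169922), (54.04738235473633, 36.3025016784668), 28.300758361816406)
t orange [150.3 117.5] [147 114   8   8  51]
t orange [155.4 123.9] [148 117  13  12  63]
t orange [258.9 190.3] [254 185  11  11  39]
t orange [251.7 227.7] [245 220  15  16  71]
t orange [418.2 345.3] [416 340   9  15  23]
t blue [163.3 196.4] [ 140  171   47   50 1895] ((162.30674743652344, 195.47079467773438), (46.12462615966797, 45.081722259521484), 84.5596694946289)
```

View pics/crop1.png

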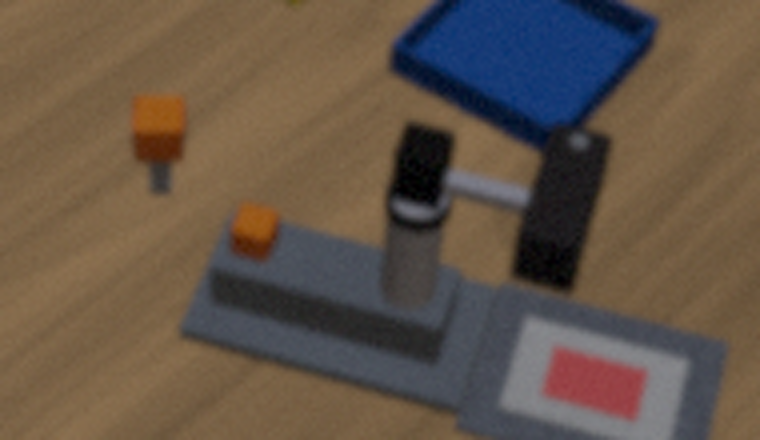

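The crop confirms it: the plug seated in the ridge (crop 255,230) has the smaller cap and sits square in its socket, so it is the target. The loose one (crop 159,128) is a larger look-alike. Next I'll get rough positions and then a wrist view.

Run:
```python
from h import *
from workcell import camera,sensors
S,T=load("scene0"),load("top0")
print("plug",tri(ray(S,263.5,205.5),ray(T,258.9,190.3)), plane(T,258.9,190.3,.075))
print("loose",tri(ray(S,239.3,179),ray(T,251.7,227.7)), plane(T,251.7,227.7,.08))
for ce,s,m in blobs(T["img"],*BLUE,300):
    k=max(cv2.findContours(m,0,2)[0],key=cv2.contourArea);r=cv2.minAreaRect(k)
    print("tray",plane(T,*ce,.015),[plane(T,*p,.02).round(3) for p in cv2.boxPoints(r)])
print("stampjarbox",plane(T,154,122,.06),plane(T,378,138,.06),plane(T,358,195,.05))
print("head", plane(T,243,152,.18))
c=camera("wrist");np.savez("w0.npz",**c);cv2.imwrite("pics/w0.png",c["img"][:,:,::-1])
print(c["fx"],c["cx"],c["cy"],-c["R"].T@c["t"],c["R"].round(3).tolist())
for ce,s,m in blobs(c["img"],*ORANGE): print(ce,s)
```

```text
plug (array([ 0.45029672, -0.00557594,  0.06854605]), [0.0017745276045031705, 0.0017745276045032531]) [ 0.44823    -0.00686502  0.075     ]
loose (array([0.34195168, 0.01302042, 0.06816189]), [0.001400006929586261, 0.0014000069295862464]) [0.34049939 0.01185792 0.08      ]
tray [0.43303275 0.28103768 0.015     ] [array([0.498, 0.361, 0.02 ]), array([0.513, 0.225, 0.02 ]), array([0.374, 0.206, 0.02 ]), array([0.359, 0.34 , 0.02 ])]
stampjarbox [0.65087858 0.30942051 0.06      ] [ 0.61277853 -0.35723677  0.06      ] [ 0.44282204 -0.29744224  0.05      ]
head [0.5352831  0.03781787 0.18      ]
297.3186396354542 261.7000835186546 194.5196259442001 [ 0.23364256 -0.50498956  0.37355815] [[0.283, -0.959, -0.002], [-0.912, -0.269, 0.31], [-0.298, -0.086, -0.951]]
[211.39705882 245.29411765] [196 239  35  15  68]
```

```bash
python3 -m handwheel '{"gripper":[1,1,1,1,1,1,1,1],"slide":[[28.5,-27.8,0],[28.5,-27.8,0],[28.5,-27.8,0],[28.5,-27.8,0],[28.5,-27.8,0],[28.5,-27.8,0],[28.5,-27.8,0],[28.5,-27.8,0]],"yaw":[0,0,0,0,0,0,0,0]}'
python3 -m handwheel '{"gripper":[1,1,1,1,1,1,1],"slide":[[28.5,-27.8,0],[28.5,-27.8,0],[28.5,-27.8,0],[28.5,-27.8,0],[28.5,-27.8,0],[28.5,-27.8,0],[28.5,-27.8,0]],"yaw":[0,0,0,0,0,0,0]}'
python3 -m handwheel '{"gripper":[1,1,1,1,1,1,1],"slide":[[0,0,0],[0,0,0],[0,0,0],[0,0,0],[0,0,0],[0,0,0],[0,0,0]],"yaw":[-0.125,-0.125,-0.125,-0.125,-0.125,-0.125,-0.125]}'
python3 -m handwheel '{"gripper":[1,1,1,1,1,1,1],"slide":[[0,0,0],[0,0,0],[0,0,0],[0,0,0],[0,0,0],[0,0,0],[0,0,0]],"yaw":[-0.125,-0.125,-0.125,-0.125,-0.125,-0.125,-0.125]}'
python3 - <<'E'
from h import *
from workcell import camera,sensors
o=sensors.get_obs();print(o["time"],o["ee_pos"],o["tcp_rot"],o["q"])
c=camera("wrist");np.savez("w1.npz",**c);cv2.imwrite("pics/w1.png",c["img"][:,:,::-1])
for ce,s,m in blobs(c["img"],*ORANGE): print(ce,s,plane(c,*ce,.076,True))
E
```

```text
time: 0.82
ee_pos: [0.3116, -0.2479, 0.2312]
tcp_rot: [180.0, -0.0, 16.4]
wrist_force: [1.3, -0.5, 0.1]
opening: 0.0857
grasp_force: 0.0
time: 1.4
ee_pos: [0.4481, -0.0045, 0.2313]
tcp_rot: [180.0, -0.0, 16.5]
wrist_force: [0.6, -1.4, 0.1]
opening: 0.0852
grasp_force: 0.0
time: 1.98
ee_pos: [0.4476, -0.0066, 0.2311]
tcp_rot: [-180.0, 0.0, 66.9]
wrist_force: [-0.6, 0.1, -0.1]
opening: 0.0856
grasp_force: 0.0
time: 2.57
ee_pos: [0.4475, -0.0066, 0.2311]
tcp_rot: [-180.0, -0.0, 117.1]
wrist_force: [-0.5, -0.8, 0.4]
opening: 0.0851
grasp_force: 0.0
2.5667 [ 0.44753508 -0.00662918  0.23106424] [-1.79976524e+02 -1.26436009e-02  1.17054990e+02] [-8.48759470e-01 -8.93091470e+00 -3.46455587e+00  9.54930223e+01
  1.87208794e-04  6.20962476e+01]
[495.04545455  34.        ] [491  32   9   5  22] [0.61899317 0.2944975  0.076     ]
[179.55772994 115.92270059] [ 161   96   40   40 1022] [0.34454827 0.01461036 0.076     ]
[265.4580292  176.96167883] [254 166  24  23 548] [ 0.4519119  -0.00347447  0.076     ]
```

View pics/w1.png

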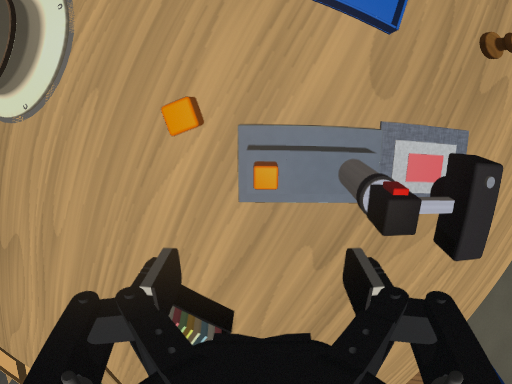

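The wrist view shows the socketed cap at (265,177), the loose larger plug at (180,116), the head at (395,210) with the red button at (397,188), and the foot's +y edge on rows 124–128. I'll compute the stand's yaw and the cap from this.

```bash
cat > stand.py <<'E'
from h import *
def edge(c,c0,c1,r0,r1):
    hsv=cv2.cvtColor(c["img"],cv2.COLOR_RGB2HSV); g=cv2.inRange(hsv,(90,15,30),(130,255,255))
    P=[]
    for u in range(c0,c1,2):
        k=np.flatnonzero(g[r0:r1,u]); 
        if len(k): P.append(plane(c,u,r0+k[0]-.5,.012,True)[:2])
    P=np.float32(P); vx,vy,x,y=cv2.fitLine(P,cv2.DIST_HUBER,0,.01,.01).ravel()
    if vx<0: vx,vy=-vx,-vy
    return np.degrees(np.arctan2(vy,vx)),np.array([x,y]),np.array([vx,vy])
E
python3 - <<'E'
from stand import *
S,T,W=load("scene0"),load("top0"),load("w1")
yaw,p,d=edge(W,245,375,105,150); print("edge yaw",yaw,p,d)
n=np.array([-d[1],d[0]])
for ce,s,m in blobs(W["img"],*ORANGE,300):
    k=max(cv2.findContours(m,0,2)[0],key=cv2.contourArea);r=cv2.minAreaRect(k);b=cv2.boxPoints(r)
    q=np.array([plane(W,*x,.076,True)[:2] for x in b]); print(r,np.linalg.norm(q-np.roll(q,1,0),axis=1),q.mean(0))
plug=tri(ray(W,265.5,177,True),ray(T,258.9,190.3),ray(S,263.5,205));print("plug tri",plug)
for ce,s,m in blobs(W["img"],(0,200,150),(6,255,255),30): print("red",ce,s,plane(W,*ce,.165,True))
x=plane(W,265,177,.076,True)[:2]; print("plug dist to edge (50 expected)",(p-x)@n, "column pred",x+.1*d, "head top pix cast", plane(W,393,220,.185,True))
g=cv2.cvtColor(W["img"],cv2.COLOR_RGB2GRAY); m=np.uint8(g<45)*255; 
k=[q for q in cv2.findContours(m[170:250,365:420],0,2)[0]]; print([cv2.boundingRect(q) for q in k])
for ce,s,m in blobs(W["img"],*BLUE,300): print("blue",s)
E
```

```text
edge yaw 26.870201 [0.4702043  0.05954996] [0.8920327  0.45197085]
((179.48660278320312, 115.89410400390625), (32.671939849853516, 32.05060577392578), 68.74949645996094) [0.03441847 0.03396167 0.03360441 0.03417664] [0.34414425 0.01449376]
((265.5, 177.0), (22.0, 23.0), 90.0) [0.02358688 0.02359867 0.02360381 0.02409688] [ 0.45202442 -0.00358129]
plug tri (array([ 0.45103444, -0.00533499,  0.07073535]), [0.0017475410470990326, 0.0026926453407815844, 0.0010892114725105223])
red [400.5 191.5] [393 189  16   6  92] [0.54111944 0.05604969 0.165     ]
plug dist to edge (50 expected) 0.047994951516950844 column pred [0.54071154 0.0414702 ] head top pix cast [0.53651408 0.03592185 0.185     ]
[(0, 10, 55, 56), (23, 8, 1, 1), (0, 4, 23, 12)]
blue [335   0  73  30 969]
```

```bash
python3 -m handwheel '{"gripper":[1,1,1,1,1,1,1,1],"slide":[[0,4.5,0],[0,0,40],[0,0,40],[0,0,40],[0,0,30],[0,0,20],[0,0,10],[0,0,0]],"yaw":[0,0,0,0,0,0,0,0]}' 60
python3 -m handwheel '{"gripper":[-1,-1,-1,-1,-1,-1,-1,-1],"slide":[[0,0,0],[0,0,0],[0,0,0],[0,0,0],[0,0,0],[0,0,0],[0,0,0],[0,0,0]],"yaw":[0,0,0,0,0,0,0,0]}' 60
```

```text
time: 3.28
ee_pos: [0.4505, -0.0045, 0.0492]
tcp_rot: [-179.8, -0.1, 116.5]
wrist_force: [-0.1, 0.9, 0.5]
opening: 0.0855
grasp_force: 0.0
time: 3.95
ee_pos: [0.4521, -0.0047, 0.0523]
tcp_rot: [179.9, 0.0, 116.7]
wrist_force: [-1.7, -0.7, 5.8]
opening: 0.025
grasp_force: 58.7
```

Gripped (25 mm opening). I'll pull it up slowly at first.

```bash
python3 -m handwheel '{"gripper":[-1,-1,-1,-1,-1,-1,-1,-1],"slide":[[0,0,-5],[0,0,-8],[0,0,-10],[0,0,-12],[0,0,-15],[0,0,-20],[0,0,-20],[0,0,0]],"yaw":[0,0,0,0,0,0,0,0]}' 80
python3 - <<'E'
from h import *
from workcell import camera,sensors
o=sensors.get_obs();print(o["ee_pos"],o["tcp_rot"],o["opening"],o["grasp_force"],o["wrist_force"])
c=camera("wrist");np.savez("w2.npz",**c)
s=camera("scene");a=cv2.resize(s["img"][120:260,180:400],(800,509),interpolation=2);cv2.imwrite("pics/s2.png",a[:,:,::-1])
E
```

```text
time: 4.62
ee_pos: [0.4532, -0.0047, 0.1465]
tcp_rot: [179.7, 0.2, 116.7]
wrist_force: [0.6, 0.7, -0.7]
opening: 0.0242
grasp_force: 82.1
[ 0.45316886 -0.00474738  0.14652125] [1.79704951e+02 1.73323366e-01 1.16694039e+02] 0.024248952052642124 82.1496319770813 [ 0.61444716  0.67682107 -0.68342603]
```

View pics/s2.png

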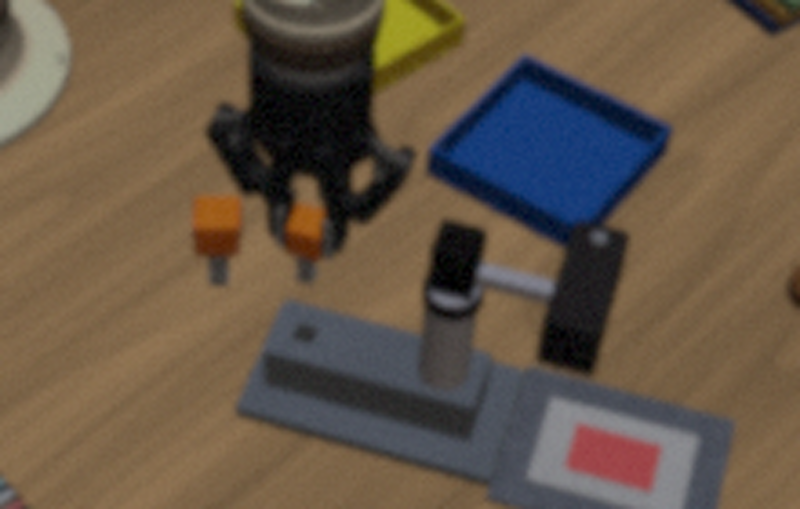

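The plug is out and in the gripper (crop 305,230), and the socket is empty (305,333). Moving it to the tray, bending away from the head.

```bash
python3 -m handwheel '{"gripper":[-1,-1,-1,-1,-1,-1,-1,-1],"slide":[[33,-5,0],[33,-5,0],[33,-5,0],[33,25,0],[33,25,0],[33,26,0],[33,26,0],[33,27,0]],"yaw":[0,0,0,0,0,0,0,0]}' 60
python3 -m handwheel '{"gripper":[-1,-1,-1,-1,-1,-1,-1],"slide":[[0,0,0],[0,0,25],[0,0,25],[0,0,25],[0,0,18],[0,0,8],[0,0,0]],"yaw":[0,0,0,0,0,0,0]}' 60
```

```text
time: 5.38
ee_pos: [0.434, 0.2828, 0.1408]
tcp_rot: [-180.0, 0.0, 116.7]
wrist_force: [1.5, -0.4, 0.1]
opening: 0.0246
grasp_force: 82.2
time: 5.97
ee_pos: [0.4338, 0.2802, 0.0403]
tcp_rot: [-179.9, 0.0, 116.7]
wrist_force: [-1.0, 0.4, 0.0]
opening: 0.0246
grasp_force: 82.5
```

```bash
python3 -m handwheel '{"gripper":[1,1,1,1,1,1,1,1],"slide":[[0,0,0],[0,0,0],[0,0,0],[0,0,0],[0,0,0],[0,0,0],[0,0,0],[0,0,0]],"yaw":[0,0,0,0,0,0,0,0]}' 60
python3 -m handwheel '{"gripper":[1,1,1,1,1,1,1,1],"slide":[[0,0,-20],[0,0,-30],[0,0,-40],[0,0,-41],[0,0,-41],[0,0,-41],[0,0,0],[0,0,0]],"yaw":[0,0,0,0,0,0,0,0]}'
python3 - <<'E'
from h import *
from workcell import camera,sensors
c=camera("wrist");np.savez("w3.npz",**c);t=camera("top")
a=cv2.resize(t["img"][90:250,110:290],None,fx=3,fy=3,interpolation=2);b=cv2.resize(c["img"],(640,480))
cv2.imwrite("pics/w3.png",b[:,:,::-1])
for ce,s,m in blobs(c["img"],*ORANGE,100): print(ce,s,plane(c,*ce,.05,True))
E
```

```text
time: 6.63
ee_pos: [0.4346, 0.2808, 0.0403]
tcp_rot: [-180.0, 0.0, 116.7]
wrist_force: [0.5, 0.5, -0.0]
opening: 0.0854
grasp_force: 0.0
time: 7.3
ee_pos: [0.4355, 0.2814, 0.256]
tcp_rot: [179.7, -0.0, 116.7]
wrist_force: [0.1, -0.3, -1.4]
opening: 0.0853
grasp_force: 0.0
[258.02283105 168.97716895] [248 159  21  21 438] [0.43483878 0.27831634 0.05      ]
```

View pics/w3.png

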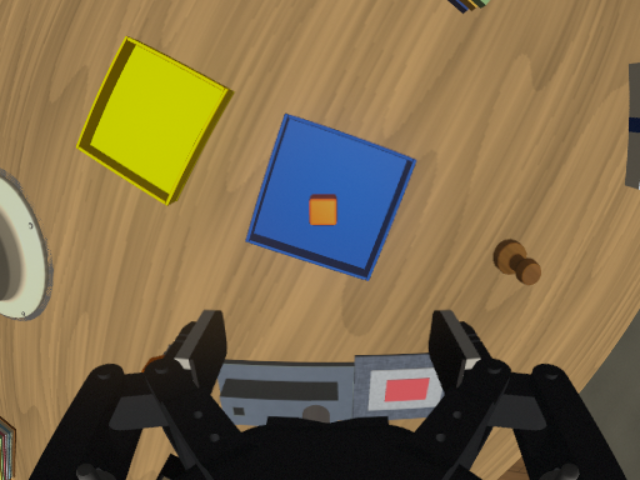

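The plug stands in the blue tray at (323,211), clear of the walls. Now I'll turn to the stand's yaw, go above the head, and measure there.

```bash
python3 -m handwheel '{"gripper":[1,1,1,1,1,1,1],"slide":[[0,0,0],[0,0,0],[0,0,0],[0,0,0],[0,0,0],[0,0,0],[0,0,0]],"yaw":[0.125,0.125,0.125,0.125,0.125,0.125,0.125]}'
python3 -m handwheel '{"gripper":[1,1,1,1,1,1],"slide":[[0,0,0],[0,0,0],[0,0,0],[0,0,0],[0,0,0],[0,0,0]],"yaw":[0.125,0.125,0.125,0.125,0.125,0.067]}'
python3 -m handwheel '{"gripper":[1,1,1,1,1,1,1,1],"slide":[[-2.1,37.4,0],[-2.1,37.4,0],[-2.1,37.4,0],[-2.1,37.4,0],[-2.1,37.4,0],[-2.1,37.4,0],[-2.1,37.2,0],[0,0,0]],"yaw":[0,0,0,0,0,0,0,0]}'
python3 - <<'E'
from h import *
from workcell import camera,sensors
o=sensors.get_obs();print(o["ee_pos"],o["tcp_rot"],o["q"])
c=camera("wrist");np.savez("w4.npz",**c);cv2.imwrite("pics/w4.png",cv2.resize(c["img"],(768,576),interpolation=2)[:,:,::-1])
for ce,s,m in blobs(c["img"],(0,200,90),(6,255,255),20): print("red",ce,s,plane(c,*ce,.165,True))
E
```

```text
time: 7.98
ee_pos: [0.434, 0.2805, 0.2513]
tcp_rot: [-179.9, 0.2, 66.2]
wrist_force: [0.3, -0.5, -0.5]
opening: 0.0852
grasp_force: 0.0
time: 8.48
ee_pos: [0.4474, 0.2575, 0.2512]
tcp_rot: [-178.8, 0.2, 29.5]
wrist_force: [1.2, 0.1, 0.2]
opening: 0.0857
grasp_force: 0.0
time: 9.15
ee_pos: [0.5643, 0.0164, 0.2447]
tcp_rot: [-178.8, 0.3, 29.0]
wrist_force: [-0.3, 0.1, 0.0]
opening: 0.085
grasp_force: 0.0
[0.56433099 0.01644228 0.24474139] [-178.78676194    0.2675326    28.96242918] [  1.18993926   8.19061351  15.08836017  97.69982345   0.94881042
 152.22370129]
red [198.86 215.32] [197 208   4  16  50] [0.52967363 0.05760717 0.165     ]
```

View pics/w4.png

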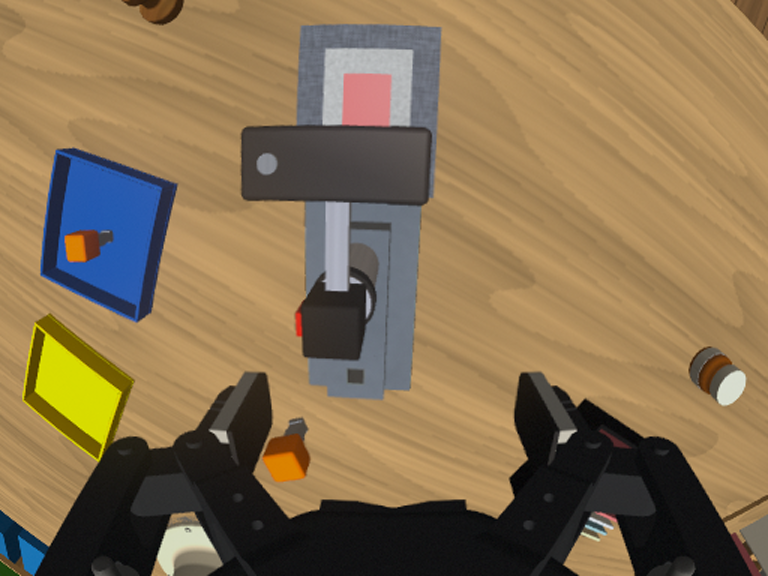

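The wrist view shows the head's top at about (335,330), the button at (298,323) on its left (+y), and the empty socket at (356,376). I'll combine these sightings to place the column axis.

Run:
```python
from stand import *
W1,W4,T=load("w1"),load("w4"),load("top0")
# socket in w4: dark blob near (237,251)
g=cv2.cvtColor(W4["img"],cv2.COLOR_RGB2GRAY);sub=g[243:259,228:247];m=np.uint8(sub<50);M=cv2.moments(m,True)
u,v=228+M["m10"]/M["m00"],243+M["m01"]/M["m00"];sk=plane(W4,u,v,.05,True);print("socket",u,v,sk)
print("yaw w1",edge(W1,245,375,105,150)[0])
print("button tri",tri(ray(W1,400.5,191.5,True),ray(W4,198.86,215.3,True)))
d=np.array([np.cos(np.radians(26.87)),np.sin(np.radians(26.87))]);n=np.array([-d[1],d[0]])
for s in(sk[:2],np.array([.452,-.0036])): print("column",s+.1*d,"button pred",s+.1*d+.0175*n)
# dark contour of head in enlarged crop, polygon
for nm,W,(x0,x1,y0,y1) in(("w4",W4,(190,255,180,250)),("w1",W1,(355,425,170,245))):
    a=cv2.resize(W["img"][y0:y1,x0:x1],None,fx=5,fy=5,interpolation=2);a=np.clip(a.astype(float)*2.,0,255).astype(np.uint8)
    a=cv2.copyMakeBorder(a,0,380-a.shape[0],0,360-a.shape[1],0);globals()[nm]=a
cv2.imwrite("pics/heads.png",cv2.hconcat([w4,w1])[:,:,::-1])
```

```text
Traceback (most recent call last):
ZeroDivisionError: float division by zero
```

Run:
```python
from stand import *
W1,W4,T=load("w1"),load("w4"),load("top0")
g=cv2.cvtColor(W4["img"],cv2.COLOR_RGB2GRAY);sub=g[243:259,228:247];m=np.uint8(sub<(int(sub.min())+np.median(sub))/2);M=cv2.moments(m,True)
u,v=228+M["m10"]/M["m00"],243+M["m01"]/M["m00"];sk=plane(W4,u,v,.05,True);print("socket",u,v,sk,M["m00"])
print("yaw w1",edge(W1,245,375,105,150)[0])
print("button tri",tri(ray(W1,400.5,191.5,True),ray(W4,198.86,215.3,True)))
d=np.array([np.cos(np.radians(26.87)),np.sin(np.radians(26.87))]);n=np.array([-d[1],d[0]])
for s in(sk[:2],np.array([.452,-.0036])): print("column",s+.1*d,"button pred",s+.1*d+.0175*n)
for nm,W,(x0,x1,y0,y1) in(("w4",W4,(190,255,180,250)),("w1",W1,(355,425,170,245))):
    a=cv2.resize(W["img"][y0:y1,x0:x1],None,fx=5,fy=5,interpolation=2);a=np.clip(a.astype(float)*2.,0,255).astype(np.uint8)
    a=cv2.copyMakeBorder(a,0,380-a.shape[0],0,360-a.shape[1],0);globals()[nm]=a
cv2.imwrite("pics/heads.png",cv2.hconcat([w4,w1])[:,:,::-1])
```

```text
socket 236.5 250.3 [ 0.45358407 -0.00352095  0.05      ] 90.0
yaw w1 26.870201
button tri (array([0.53473831, 0.05692416, 0.17544018]), [0.0004603434619848686, 0.00046034346198489814])
column [0.5427875  0.04167582] button pred [0.53487807 0.05728642]
column [0.54120343 0.04159677] button pred [0.533294   0.05720737]
```

View pics/heads.png

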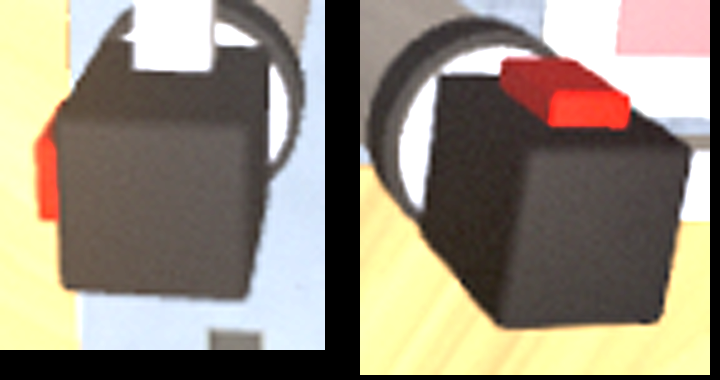

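The crops show the head's top face, centred at (220.8,221.6) in w4 and (401.8,217.4) in w1. The button stands out on +y. Triangulating the top face gives its centre and height.

Run:
```python
from stand import *
from workcell import sensors
W1,W4,T=load("w1"),load("w4"),load("top0")
p=tri(ray(W1,401.8,217.4,True),ray(W4,220.8,221.6,True));print(p)
o=sensors.get_obs();P=o["ee_pos"];print(P,o["tcp_rot"])
y=np.radians(o["tcp_rot"][2]);h=np.array([.541,.0412])
for h in(h,p[0][:2]):
    d=h-P[:2];print("dx,dy tool mm",1e3*(d@[np.cos(y),np.sin(y)]),1e3*(d@[np.sin(y),-np.cos(y)]))
```

```text
(array([0.54275034, 0.04053975, 0.18398744]), [0.00022541345871001828, 0.00022541345871003018])
[0.56339118 0.01866366 0.2450732 ] [-178.71930439    0.26035757   28.98076845]
dx,dy tool mm -8.668192843207178 -30.563279073986017
dx,dy tool mm -7.4569257457586025 -29.13764036634215
```

```bash
python3 -m handwheel '{"gripper":[1,1,1],"slide":[[-8,-29.8,0],[0,0,0],[0,0,0]],"yaw":[0,0.037,0]}'
python3 -c "
from workcell import sensors
o=sensors.get_obs();print(o['ee_pos'],o['tcp_rot'])"
```

```text
time: 9.45
ee_pos: [0.5405, 0.0448, 0.2476]
tcp_rot: [-178.8, 0.2, 27.1]
wrist_force: [-0.1, 0.1, 0.5]
opening: 0.0851
grasp_force: 0.0
[0.54050826 0.04478872 0.24759561] [-1.78766100e+02  1.69017689e-01  2.70962228e+01]
```

```bash
python3 -m handwheel '{"gripper":[1,1,1,1,1,1,1],"slide":[[0,6.4,0],[0,0,30],[0,0,30],[0,0,24],[0,0,15],[0,0,5],[0,0,0]],"yaw":[0,0,0,0,0,0,0]}'
python3 -m handwheel '{"gripper":[-1,-1,-1,-1,-1,-1,-1,-1],"slide":[[0,0,0],[0,0,0],[0,0,0],[0,0,0],[0,0,0],[0,0,0],[0,0,0],[0,0,0]],"yaw":[0,0,0,0,0,0,0,0]}' 50
```

```text
time: 10.03
ee_pos: [0.5428, 0.0395, 0.1428]
tcp_rot: [-178.8, 0.2, 27.1]
wrist_force: [-0.1, -0.1, 0.5]
opening: 0.0853
grasp_force: 0.0
time: 10.7
ee_pos: [0.5427, 0.0424, 0.146]
tcp_rot: [-178.6, -0.0, 27.2]
wrist_force: [-9.4, 16.5, 10.4]
opening: 0.0297
grasp_force: 50.6
```

Opening 29.7 mm, so the button is flush. Lifting, with a small sideways relief.

```bash
python3 -m handwheel '{"gripper":[-1,-1,-1,-1,-1,-1,-1,-1],"slide":[[0,-2.5,0],[0,0,-6],[0,0,-12],[0,0,-14],[0,0,-14],[0,0,-14],[0,0,-14],[0,0,-8]],"yaw":[0,0,0,0,0,0,0,0]}' 60
python3 -m handwheel '{"gripper":[-1,-1,-1,-1,-1],"slide":[[0,0,-6],[0,0,-4],[0,0,-3],[0,0,0],[0,0,0]],"yaw":[0,0,0,0,0]}'
```

```text
time: 11.37
ee_pos: [0.5426, 0.0424, 0.2276]
tcp_rot: [-178.6, 0.0, 27.2]
wrist_force: [-4.1, 15.3, -6.2]
opening: 0.0293
grasp_force: 66.1
time: 11.78
ee_pos: [0.5426, 0.0424, 0.2396]
tcp_rot: [-178.6, 0.1, 27.2]
wrist_force: [-6.3, 15.8, -4.3]
opening: 0.0293
grasp_force: 67.1
```

```bash
python3 -m handwheel '{"gripper":[-1,-1,-1,-1,-1,-1],"slide":[[0,0,-3],[0,0,-2],[0,0,-2],[0,0,-1],[0,0,0],[0,0,0]],"yaw":[0,0,0,0,0,0]}'
```

```text
time: 12.28
ee_pos: [0.5425, 0.0424, 0.2463]
tcp_rot: [-178.5, 0.2, 27.2]
wrist_force: [-4.6, 16.7, -10.9]
opening: 0.0295
grasp_force: 67.5
```

The downward force rose at 100.3 mm, so it is at the hard stop. Adding a touch of upward preload, then one last look.

```bash
python3 -m handwheel '{"gripper":[-1,-1,-1,-1,-1,-1],"slide":[[0,0,-1],[0,0,0],[0,0,0],[0,0,0],[0,0,0],[0,0,0]],"yaw":[0,0,0,0,0,0]}'
python3 - <<'E'
from h import *
from workcell import camera
s=camera("scene");a=cv2.resize(s["img"][90:270,190:420],(766,600),interpolation=2);cv2.imwrite("pics/s5.png",a[:,:,::-1])
E
```

```text
time: 12.78
ee_pos: [0.5425, 0.0424, 0.2463]
tcp_rot: [-178.5, 0.2, 27.2]
wrist_force: [-2.9, 17.8, -17.2]
opening: 0.0296
grasp_force: 67.5
```

View pics/s5.png

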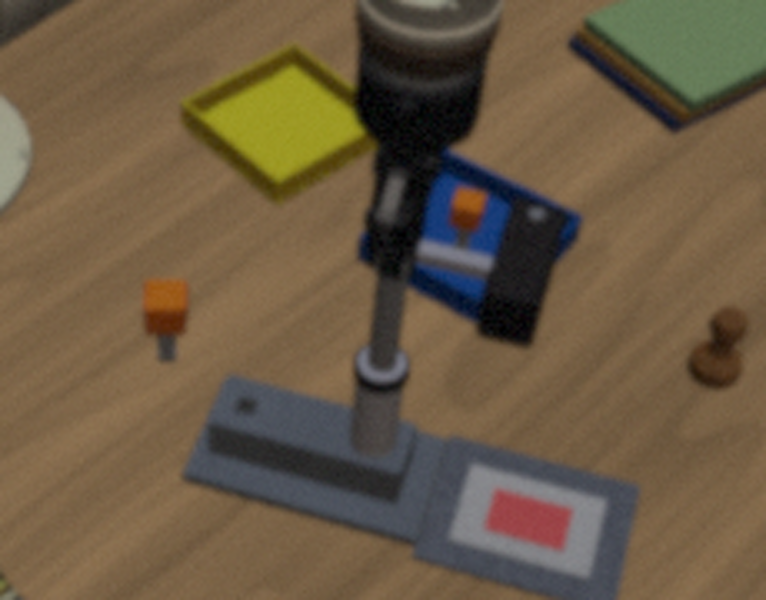

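The column is fully extended: the inner tube shows above the collar (380,365), the head is in the grip, and the plug is in the blue tray (468,208). Handing in.

```bash
python3 -c "
from workcell import ticket
print(ticket.job_done())"
```

```text
the job is handed in; nothing more can be done
None
```

I handed the job in at 12.8 s: the plug is standing in the blue tray, the column is held hard against the second stop (about 100 mm up), and the button is squeezed flush. The hand-in returned no verdict.

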